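# Push the dropped lid nut out of the carving board's groove

### The job

The steel nut of the pan lid has dropped into the carving board's curved juice groove, too narrow for fingers. Pick up the cranked pick that lies on the food container, put its tip into the groove behind the nut (on the closed-end side) and, in one slow steady pass of a few centimetres a second without lifting the tip out or forcing it against the wood, push the nut along the bend and off the open end into the steel drip tray. Then lay the pick flat in the utensil tray's empty lane, along the lane with its bent tip hanging in the deep well at the lane's end, leave the nut in the drip tray, and do not disturb the ramekin, the spreader or the lid knob.

Things in the scene. Friction and masses are not known exactly. Their poses are not given: they have to be found in the camera images.
- board: Fixed wooden carving board, 200 (x) x 220 (y) x 30 high, origin centre of underside. Open groove 16 wide, 14 deep (floor z=16). Its centreline in the board's frame (mm): from the closed end wall y=-85 along +y at x=-70 to y=20; quarter circle of radius 60 about (-10, 20) to (-10, 80), turning to +x; then along +x at y=80, out through the open end in the edge x=100.
- groove_start (a point): point on the groove floor's centreline 8 mm from the closed end: (-70, -77, 16) mm in the board's frame; axes as the board's
- groove_mid (a point): point on the groove floor's centreline half way round the bend: (-52.4, 62.4, 16) mm in the board's frame
- groove_exit (a point): point on the groove floor's centreline at the open end: (100, 80, 16) mm in the board's frame
- drip_tray (a point): centre of the floor of the steel drip tray fixed at the groove's open end: (140, 70, 4) mm in the board's frame; the tray spans x 100 to 180, y 20 to 120 there, floor z=4, rim 12 high
- nut_center (a point): centre of the steel nut: a plain solid upright round slug 14 across, 11 high, about 13 g; starts standing on the groove floor in the first straight (board y -45 to -10 mm), its top 3 mm below the board's surface. Smooth (friction 0.3), stops when not pushed; may roll or tip in the drip tray.
- pick: Cranked pick, 80 g: straight dark wooden handle 120 long (x -60 to 60), 16 wide, 20 high, origin at centre of the handle's underside; a steel rod 8 thick leaves the +x end at z=10, runs to x=85, bends straight down. Starts level on the lid, rod hanging past its edge. Grip from above across the handle, fingertips above its underside: lid or tray floor is right below.
- pick_tip (a point): lower rounded end of the pick's rod: (85, 0, -38) mm in the pick's frame
- container: Fixed closed flat food container, white with a grey lid, 112 (x) x 92 (y) x 45 high, origin centre of its underside; the pick lies on its lid, pointing roughly along the container's +x. Container and tray may be on either side of the board.
- tray: Fixed white stepped utensil tray, 210 (x -90 to 120) x 155 (y), rim 58 high, origin on its underside. Two lanes along x, 70 wide between 5 mm walls, floor z=44 (walls stand 14 above it). The lane at y=37.5 is empty: floor from x=-85 to 55, then a well, x 55 to 115, floor z=2. The other lane (y=-37.5) has no well and holds a spreader.
- lane_well (a point): point on the floor of the empty lane with the well, (0, 37.5, 44) mm in the tray's frame, axes as the tray's (x along the lane to the well): with the pick's origin here and its x along the lane, its tip hangs in the middle of the well
- ramekin: white china ramekin, rim radius 30, 35 high, standing on the carving board inside the bend of the groove; leave alone. Origin at its underside.
- spreader: butter spreader (dark wood handle, steel blade, 165 long, 12 high) lying in the tray's other lane; leave alone. Origin at its underside.
- lid_knob: black pan-lid knob, 40 wide, 28 high, standing on the counter between robot and board; leave alone. Origin at its underside.
Mind the look-alikes: they are no part of the job. There is more than one size of the pick; the job needs the larger.

How it is judged:
On the way, in this order (a step that is already met when the one before it is completed fails the run):
1. the pick is held and lifted off the container (distance of pick from where it was at the start of the episode above 0.05 m and contact force between the fingers and pick above 1 N), for 0.1 s.
2. the tip is in the groove between the closed end and the nut (z of pick_tip in the frame of board between 0.01 and 0.028 m and x of pick_tip in the frame of board between -0.08 and -0.06 m and y of pick_tip in the frame of board between -0.087 and 0 m and x of nut_center in the frame of board below -0.06 m and distance of nut from where it was at the start of the episode below 0.03 m), for 0.1 s.
3. the nut is pushed into the bend by the tip, tip in the groove (horizontal distance between pick_tip and nut_center below 0.022 m and z of pick_tip in the frame of board below 0.028 m and z of nut_center in the frame of board above 0.018 m and y of nut_center in the frame of board above 0.045 m and x of nut_center in the frame of board below -0.02 m).
4. the nut is pushed along the last straight by the tip, tip in the groove (horizontal distance between pick_tip and nut_center below 0.022 m and z of pick_tip in the frame of board below 0.028 m and z of nut_center in the frame of board above 0.018 m and y of nut_center in the frame of board above 0.07 m and x of nut_center in the frame of board between 0.02 and 0.09 m).
5. the nut has dropped into the drip tray (x of nut_center in the frame of board between 0.102 and 0.178 m and y of nut_center in the frame of board between 0.02 and 0.12 m and z of nut_center in the frame of board between 0 and 0.016 m), for 0.2 s.
6. the pick lies flat in the empty lane with its tip in the well (x of pick in the frame of lane_well between -0.026 and 0.026 m and y of pick in the frame of lane_well between -0.026 and 0.026 m and z of pick in the frame of lane_well between -0.003 and 0.005 m and angle between pick's own z axis and vertical below 0.08 rad and angle between the x axis of pick and the x axis of tray, either way round below 0.25 rad and x of pick_tip in the frame of lane_well above 0.056 m and linear speed of pick below 0.02 m/s), for 0.2 s.
At the end, for the whole second after the job is handed in: The pick lies at rest in the empty lane: origin within 26 mm of the lane's middle point each way and within 5 mm of the lane floor's height, tilt under 0.08 rad, along the lane within 0.25 rad, its tip in the well; the nut lies at rest on the drip tray's floor (all of step 5 and all of step 6 and linear speed of nut below 0.02 m/s); the robot touches nothing.
It fails at once if the pick moves faster than 0.12 m/s while its tip is in the groove (z of pick_tip in the frame of board between 0.012 and 0.027 m and x of pick_tip in the frame of board between -0.1 and 0.095 m and y of pick_tip in the frame of board between -0.11 and 0.11 m and linear speed of pick above 0.12 m/s).
It fails at once if the tip is lifted out of the groove while the nut is under way (moved over 30 mm and not yet at the open end) (distance of nut from where it was at the start of the episode above 0.03 m and (x of nut_center in the frame of board below 0.092 m and z of nut_center in the frame of board above 0.018 m) and z of pick_tip in the frame of board above 0.033 m).
It fails at once if the pick is forced against the board with over 25 N (contact force between pick and board above 25 N).
It fails at once if the fingers touch the nut, or it leaves the groove over its side (contact force between the fingers and nut above 0.5 N or (x of nut_center in the frame of board below 0.095 m and z of nut_center in the frame of board above 0.032 m)).
It fails at once if a bystander (ramekin, spreader, lid knob) is moved more than 30 mm (distance of any of ramekin, spreader, lid_knob from where it was at the start of the episode above 0.03 m).
It also fails if it takes over 61 s, if anything falls off the work surface, if the arm or the gripper's body presses on something with over 40 N, if the wrist force passes 120 N, or if a joint passes its speed limit or range.

### The arm

A 6-joint arm with a two-finger parallel gripper is mounted at the origin on the work surface. World frame = base frame: x ahead of the robot, y to its left, z up, the work surface at z = 0. Lengths are in m, angles in rad, forces in N, time in s.
With the tool pointing down it reaches from about 0.35 to 0.975 m from the base axis. Payload 4.9 kg.
Tool frame: the origin (TCP) lies on the mounting face of the last link; the fingertips stand 173 mm ahead of it and the grasp point (between the pads) lies 155 mm ahead of it; z points along the fingers, y is the direction in which the jaws open and shut (so a half turn about z gives the same grasp; the last joint's range is limited). The gripper opens to 85 mm and grips with 20 to 120 N. Pads are 22 mm wide; open, the fingers measure 114 mm over their backs; the gripper's body (76 mm by 85 mm) begins 54 mm behind the grasp point. The pads swing forward as they close: fully open they stand 13 mm farther back than shut.
Start: joints at [0.985, 0.053, 1.613, -0, 1.476, -0.119], TCP at [0.281, 0.558, 0.405] pointing down, gripper open.
Joint ranges: [-3.01, 3.01], [-1.01, 2.22], [0.06, 2.58], [-1.02, 4.17], [0.09, 2.62], [-3.14, 3.14]. Speed limits (rad/s): [2.57, 2.57, 3.14, 3.14, 3.14, 3.14].

### API

Orientations are given as a unit quaternion [w, x, y, z].
In Python, from plant import manip gives the robot as it stands.
- The arm moves only by the tool play_rows, never from a script. Its argument "increments" is a list of rows, each an object with "offset": the shift along the tool's x, y, z in mm, a list of three; "twist": the turn about the tool's z in rad; "grip": the opening, from 0 (shut) to 1 (fully open). In form: [{"offset": [dx, dy, dz], "twist": twist, "grip": grip}, ...]. A call has 1 to 5 rows; each row is the pose to reach, as a shift and turn from the pose commanded when the call began, along the tool's axes at that moment; what a row does not reach only later rows make up. A row lasts 1/12 s, in which the tool goes at most 41.7 mm and 7.16 degrees, less where a joint would pass 70% of its speed; a pose out of reach is approached as far as the arm can. A call with a gripper value outside its range is refused whole. The fingers move at their own pace and stop on an object; the grip force is fixed at half the most. Time passes only in rows, so rows that repeat a pose let the fingers close. It gives the time, the measured TCP pose, the force and the opening at its end, in the units of the state.
- manip.state(): the state, without advancing time (a new reading comes with each control period).
- manip.grab_frame(name): name is "scene" or "top"; returns the picture (384x512x3 uint8, blue, green, red); there is no depth.
- manip.get_calibration(name): a dict with "fx", "fy", "cx", "cy" (pixels), "T" (4x4, takes a point from camera to world coordinates). Camera axes: x right, y down, z forward; pixel columns grow to the right and rows downward; lengths in m; the calibration is good to about 2 mm. A picture is of the moment at which its call begins. get_calibration takes no time and is no camera call.
- manip.job_done(): hands the job in, once; it reports no verdict.
Trained networks look in the newest picture that a camera, given by its name, has taken for a name from the list of things; names that differ only in an ending like _2 or _b are one class to them, and where a whole thing is asked for, a point or a joint stands for the part that bears it (a point fixed in the world has none). Each returns a list of dicts, best first, with "p" (0 to 1); they miss things now and then, are a little off and sometimes report something else, mostly with a low value. They report only what shows in the picture. A call takes as long as a camera call. They do not tell look-alikes from the thing itself.
- manip.boxes_of(query, camera): "xyz" ([x, y, z] in m, in the coordinates of the camera as it stood for that picture, good to about 4 mm: the middle of the surface that is visible of it).
- manip.tip_of(query, camera): "xyz" ([x, y, z] in m, in the coordinates of the camera as it stood for that picture, good to about 4 mm: a listed point, or the origin of a listed thing).
The state is a dict: "time": time; "joint_pos": joint angles; "joint_vel": joint speeds; "joint_efforts": joint torques, N m; "tool_pos": TCP position; "tool_rot": TCP orientation; "contact_force": force on the tool from outside, world axes, zero at the start; "ft_torque": the same for the moment, N m; "gripper_width": opening from 0.0 (shut) to 1.0 (fully open).
Only numpy, scipy, OpenCV 4.12 (cv2) and the standard library are available. Lean on these libraries where they do the work, as an engineer would, in place of code of your own. Each camera call takes 0.05 s, during which the arm holds its last target. There are 200 camera calls.

## Working session

There is one attempt and no reset: what is moved stays moved. The work goes in short steps, Python scripts to look and compute and a tool call to move; the robot and the scene stay as the last step left them, time stands still between calls to the robot, and variables do not carry over. Pictures are saved under pics/ and viewed, about 8 in all and at most 12, crops included, and the job is handed in when it is done.

Besides the shell and the picture viewer there is one more tool, called as name(argument=value, ...), one argument or row to a line, values as JSON. play_rows: Moves the arm, as the interface text tells. Its arguments: {"type":"object","properties":{"increments":{"type":"array"}},"required":["increments"]}

```bash
mkdir -p pics; cat > h.py <<'E'
import numpy as np, cv2
from plant import manip
def w(cam,p):
    T=np.array(manip.get_calibration(cam)["T"]); return (T@np.r_[p,1])[:3]
def proj(cam,P):
    c=manip.get_calibration(cam); p=np.linalg.inv(np.array(c["T"]))@np.r_[P,1]
    return c["fx"]*p[0]/p[2]+c["cx"], c["fy"]*p[1]/p[2]+c["cy"]
def ray(cam,u,v,z):
    c=manip.get_calibration(cam);T=np.array(c["T"]);d=T[:3,:3]@np.array([(u-c["cx"])/c["fx"],(v-c["cy"])/c["fy"],1]);o=T[:3,3]
    return o+d*(z-o[2])/d[2]
E
python3 - <<'E'
from h import *
for c in("scene","top"):
    cv2.imwrite(f"pics/{c}0.png",manip.grab_frame(c)); k=manip.get_calibration(c);print(c,k["fx"],np.round(k["T"],3).tolist())
for c in("top","scene"):
  for q in "board groove_start groove_mid groove_exit drip_tray nut_center pick pick_tip container tray lane_well ramekin spreader lid_knob".split():
    print(c,q,[(round(d["p"],2),np.round(w(c,d["xyz"]),3).tolist()) for d in manip.tip_of(q,c)[:3]])
print(manip.state())
E
```

```text
scene 364.94095601506325 [[-0.152, 0.813, -0.562, 1.113], [0.988, 0.131, -0.079, 0.066], [0.009, -0.568, -0.823, 0.925], [0.0, 0.0, 0.0, 1.0]]
top 426.09128844864506 [[0.046, -0.978, 0.203, 0.28], [-0.999, -0.045, 0.012, -0.028], [-0.003, -0.203, -0.979, 1.184], [0.0, 0.0, 0.0, 1.0]]
top board [(0.81, [0.605, 0.019, 0.0])]
top groove_start [(0.68, [0.55, -0.07, 0.016])]
top groove_mid [(0.73, [0.548, 0.07, 0.02])]
top groove_exit [(0.76, [0.692, 0.103, 0.014])]
top drip_tray [(0.63, [0.732, 0.105, 0.004])]
top nut_center [(0.43, [0.544, -0.014, 0.019])]
top pick [(0.93, [0.462, -0.324, 0.047]), (0.85, [0.317, -0.398, 0.01])]
top pick_tip [(0.76, [0.543, -0.321, 0.013]), (0.56, [0.291, -0.331, 0.007]), (0.53, [0.55, 0.066, 0.017])]
top container [(0.62, [0.463, -0.32, -0.002])]
top tray [(0.7, [0.733, 0.106, 0.005]), (0.6, [0.47, 0.293, -0.002])]
top lane_well [(0.85, [0.476, 0.333, 0.042]), (0.64, [0.465, -0.323, -0.001])]
top ramekin [(0.76, [0.647, -0.035, 0.026]), (0.38, [0.55, -0.071, 0.014])]
top spreader [(0.82, [0.48, 0.251, 0.047])]
top lid_knob [(0.66, [0.733, 0.103, 0.002])
[... 916 characters left out ...]
0])]
{'time': 1.5, 'joint_pos': array([ 9.84989408e-01,  5.27063979e-02,  1.61290839e+00,  2.55526532e-05,
        1.47600691e+00, -1.19025799e-01]), 'joint_vel': array([ 0.0001071 , -0.00092544,  0.00061285,  0.00101277, -0.00164255,
        0.00315445]), 'joint_efforts': array([-1.71857678e-04, -3.93653905e+01, -3.70459449e+01, -1.39958165e-04,
        3.75471582e-04,  9.01922590e-06]), 'tool_pos': array([0.28125982, 0.5581166 , 0.40469458]), 'tool_rot': array([-1.69500234e-05,  2.31278658e-01,  9.72887549e-01, -9.24001346e-06]), 'contact_force': array([ 0.07475309, -0.03964923,  0.54257109]), 'ft_torque': array([-0.05268263,  0.03567515,  0.02534074]), 'gripper_width': 1.0004973780708373}
```

View pics/top0.png

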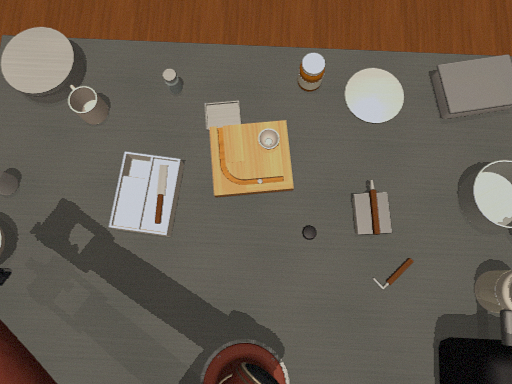

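View pics/scene0.png

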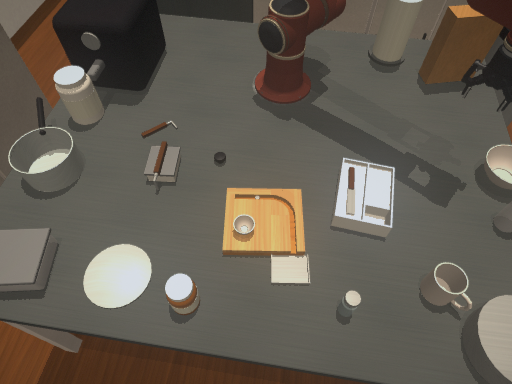

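```bash
cat >> h.py <<'E'
def fit(P,Q):
    P=np.array(P)[:,:2];Q=np.array(Q)[:,:2];p=P-P.mean(0);q=Q-Q.mean(0)
    a=np.arctan2((p[:,0]*q[:,1]-p[:,1]*q[:,0]).sum(),(p*q).sum());R=np.array([[np.cos(a),-np.sin(a)],[np.sin(a),np.cos(a)]])
    t=Q.mean(0)-R@P.mean(0); return a,t,np.linalg.norm((R@P.T).T+t-Q,axis=1)
def X(pose,P):
    a,x,y=pose[:3];z=pose[3] if len(pose)>3 else 0;c,s=np.cos(a),np.sin(a)
    return np.array([x+c*P[0]-s*P[1],y+s*P[0]+c*P[1],z+P[2]])
def poly(img,cam,pose,pts,col,k,o,closed=True):
    u=np.array([[(np.array(proj(cam,X(pose,p)))-o+.5)*k] for p in pts]); cv2.polylines(img,[np.int32(u*16)],closed,col,1,cv2.LINE_AA,4)
def groove(off=0):
    a=np.radians(np.arange(180,89,-6)); r=.06+off
    return [(-.07-off,-.085)]+[(-.01+r*np.cos(t),.02+r*np.sin(t)) for t in a]+[(.1,.08+off)]
E
cat > ov.py <<'E'
from h import *
def rect(x0,x1,y0,y1,z): return [(x0,y0,z),(x1,y0,z),(x1,y1,z),(x0,y1,z)]
def draw(img,cam,B,T,C,P,k,o):
    if B is not None:
        poly(img,cam,B,rect(-.1,.1,-.11,.11,.03),(255,0,0),k,o)
        for f in(-.008,.008): poly(img,cam,B,[(*p,.03) for p in groove(f)],(0,255,0),k,o,False)
        poly(img,cam,B,rect(.1,.18,.02,.12,.012),(255,0,255),k,o)
    if T is not None:
        poly(img,cam,T,rect(-.09,.12,-.0775,.0775,.058),(255,0,0),k,o);poly(img,cam,T,rect(.055,.115,.0025,.0725,.044),(0,160,0),k,o)
    if C is not None: poly(img,cam,C,rect(-.056,.056,-.046,.046,.045),(255,0,0),k,o)
    if P is not None:
        poly(img,cam,P,rect(-.06,.06,-.008,.008,.02),(0,255,0),k,o);poly(img,cam,P,[(.06,0,.01),(.085,0,.01),(.085,0,-.038)],(0,255,255),k,o,False)
E
python3 - <<'E'
from ov import *
N={"board":(0,0),"groove_start":(-.07,-.077),"groove_mid":(-.0524,.0624),"groove_exit":(.1,.08),"drip_tray":(.14,.07)}
M={"pick":(0,0),"pick_tip":(.085,0)}
L={"tray":(0,0),"lane_well":(0,.0375)}
near={"tray":(.47,.29),"board":(.605,.018),"pick":(.463,-.325),"pick_tip":(.543,-.32),"container":(.461,-.322),"lane_well":(.477,.331),"groove_start":(.548,-.072),"groove_mid":(.547,.068),"groove_exit":(.694,.104),"drip_tray":(.736,.103)}
obs={n:[] for n in near}
fr={}
for i in range(1):
  for c in("top","scene"):
    fr[c]=manip.grab_frame(c)
    for q in near:
      for d in manip.tip_of(q,c):
        p=w(c,d["xyz"])
        if np.hypot(*(p[:2]-near[q]))<.02: obs[q].append(p)
for D in(N,M,L):
    print(fit([D[n] for n in D for _ in obs[n]],[p for n in D for p in obs[n]]))
m={n:np.mean(o,0) for n,o in obs.items()}; print({n:np.round(v,3).tolist() for n,v in m.items()})
a,t,_=fit([N[n] for n in N for _ in obs[n]],[p for n in N for p in obs[n]])
B=(a,*t,0)
ap,tp,_=fit([M[n] for n in M for _ in obs[n]],[p for n in M for p in obs[n]]);P=(ap,*tp,.045)
# measured outlines from colour
def mk(c):
    hsv=cv2.cvtColor(fr[c],cv2.COLOR_BGR2HSV);return hsv
h=mk("top")
wood=((h[...,0]>8)&(h[...,0]<28)&(h[...,1]>100)&(h[...,2]>120)).astype(np.uint8); wood[:100]=0
n,l,s,_=cv2.connectedComponentsWithStats(wood);i=1+np.argmax(s[1:,4]);cs=max(cv2.findContours((l==i).astype(np.uint8),0,2)[0],key=cv2.contourArea)
W=np.array([ray("top",*c[0],.03)[:2] for c in cs],np.float32);r=cv2.minAreaRect(W*1000);print("board rect",r)
wh=((h[...,1]<50)&(h[...,2]>150)).astype(np.uint8);wh[:,:100]=0;wh[:,190:]=0;wh[:145]=0;wh[245:]=0
pts=np.argwhere(wh)[:,::-1];W=np.array([ray("top",*c,.058)[:2] for c in pts],np.float32);print("tray rect",cv2.minAreaRect(W*1000))
T=(a,.472,.292,0)
T=(-.04,.472,.292,0)
C=(0,*m["container"][:2],0)
ims=[]
for (o,s) in(((205,95),(95,105)),((105,145),(85,95)),((345,170),(55,75))):
    k=4;cr=cv2.resize(fr["top"][o[1]:o[1]+s[1],o[0]:o[0]+s[0]],None,fx=k,fy=k,interpolation=2);draw(cr,"top",B,T,C,P,k,np.array(o));ims.append(cr)
H=max(i.shape[0] for i in ims);out=np.hstack([cv2.copyMakeBorder(i,0,H-i.shape[0],0,4,0) for i in ims]);s=800/out.shape[1];out=cv2.resize(out,None,fx=s,fy=s,interpolation=3)
cv2.imwrite("pics/ov1.png",out);print(B,P)
cv2.imwrite("pics/t_raw.png",fr["top"]);cv2.imwrite("pics/s_raw.png",fr["scene"])
E
```

```text
(np.float64(0.14046759606644157), array([0.60588688, 0.0129845 ]), array([0.00426317, 0.0026056 , 0.00334619, 0.00479487, 0.00279915,
       0.00316548, 0.00426471, 0.00139188, 0.00429163, 0.00325092]))
(np.float64(0.09743719531922183), array([ 0.46131544, -0.32619741]), array([0.00091338, 0.0036498 , 0.00125069, 0.00181379]))
(np.float64(-0.034583476088713185), array([0.47250323, 0.2941328 ]), array([0.00033403, 0.00203529, 0.00171335]))
{'tray': [0.472, 0.294, -0.001], 'board': [0.605, 0.016, -0.002], 'pick': [0.463, -0.326, 0.047], 'pick_tip': [0.544, -0.318, 0.01], 'container': [0.462, -0.323, -0.002], 'lane_well': [0.474, 0.332, 0.043], 'groove_start': [0.547, -0.075, 0.016], 'groove_mid': [0.548, 0.067, 0.016], 'groove_exit': [0.692, 0.104, 0.015], 'drip_tray': [0.735, 0.103, 0.009]}
board rect ((605.6812744140625, 15.191177368164062), (201.5570526123047, 221.05999755859375), 7.923543453216553)Traceback (most recent call last):
  File "<stdin>", line 29, in <module>
  File "h.py", line 9, in ray
    c=manip.get_calibration(cam);T=np.array(c["T"]);d=T[:3,:3]@np.array([(u-c["cx"])/c["fx"],(v-c["cy"])/c["fy"],1]);o=T[:3,3]
ValueError: time passes only in moves, steps and waits
```

```bash
sed -i 's/^from plant import manip/from plant import manip\nCAL={c:{k:np.array(v) for k,v in manip.get_calibration(c).items() if k in("fx","fy","cx","cy","T")} for c in("scene","top")}/; s/manip.get_calibration(cam)/CAL[cam]/g' h.py
python3 - <<'E'
from ov import *
fr={c:manip.grab_frame(c) for c in("top","scene")}
for c in fr: cv2.imwrite(f"pics/{c}_raw.png",fr[c])
h=cv2.cvtColor(fr["top"],cv2.COLOR_BGR2HSV)
wh=((h[...,1]<60)&(h[...,2]>110)).astype(np.uint8);wh[:,:105]=0;wh[:,190:]=0;wh[:147]=0;wh[245:]=0
wh=cv2.morphologyEx(wh,cv2.MORPH_OPEN,np.ones((2,2)))
pts=np.argwhere(wh)[:,::-1];W=np.array([ray("top",*c,.058)[:2] for c in pts],np.float32);print("tray rect",cv2.minAreaRect(W*1000))
B=(.138,.6057,.0148,0);P=(.097,.4613,-.3262,.045);T=(-.04,.4725,.294,0);C=(.07,.462,-.323,0)
ims=[]
for (o,s) in(((205,95),(95,105)),((105,145),(85,95)),((345,170),(55,75))):
    k=4;cr=cv2.resize(fr["top"][o[1]:o[1]+s[1],o[0]:o[0]+s[0]],None,fx=k,fy=k,interpolation=2);draw(cr,"top",B,T,C,P,k,np.array(o));ims.append(cr)
H=max(i.shape[0] for i in ims);out=np.hstack([cv2.copyMakeBorder(i,0,H-i.shape[0],0,4,0) for i in ims]);s=800/out.shape[1];out=cv2.resize(out,None,fx=s,fy=s,interpolation=3)
cv2.imwrite("pics/ov1.png",out)
E
```

```text
tray rect ((482.93927001953125, 290.5165710449219), (158.760986328125, 214.8954620361328), 84.77241516113281)
```

View pics/ov1.png

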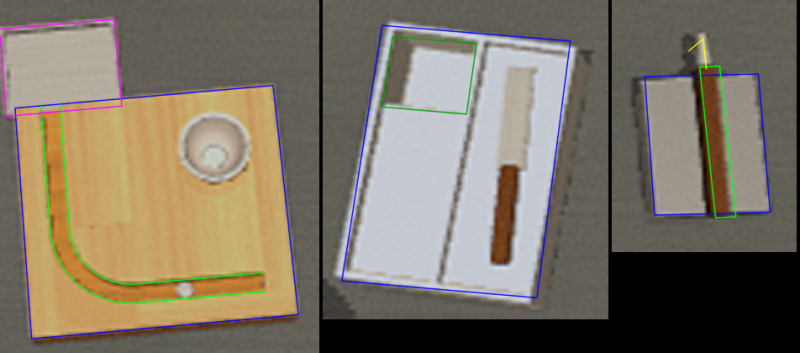

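```bash
cat > pf.py <<'E'
from h import *
from scipy.optimize import minimize
def fitpick(fr,P0,thr=None,free=3,win=.11):
    k=4;M={}
    for c in fr:
        u,v=proj(c,X(P0,(0,0,.01)));o=(int(u)-40,int(v)-40)
        cr=cv2.resize(fr[c][o[1]:o[1]+80,o[0]:o[0]+80],None,fx=k,fy=k,interpolation=2)
        h=cv2.cvtColor(cr,cv2.COLOR_BGR2HSV)
        m=((h[...,1]>110)&((h[...,0]<18)|(h[...,0]>170))&(h[...,2]<175)).astype(np.uint8)
        n,l,s,ce=cv2.connectedComponentsWithStats(m);i=1+np.argmax(s[1:,4]);M[c]=((l==i).astype(np.uint8),np.array(o))
    def cost(x):
        P=(x[0]/100,x[1]/1000,x[2]/1000,x[3]/1000 if len(x)>3 else P0[3]);J=0
        for c,(m,o) in M.items():
            q=[(np.array(proj(c,X(P,(a,b,d))))-o+.5)*k for a in(-.06,.06) for b in(-.008,.008) for d in(0,.02)]
            r=np.zeros_like(m);cv2.fillConvexPoly(r,cv2.convexHull(np.int32(np.array(q)*16)),1,cv2.LINE_8,4)
            J+=1-(r&m).sum()/max(1,(r|m).sum())
        return J
    x0=[P0[0]*100,P0[1]*1e3,P0[2]*1e3]+([P0[3]*1e3] if free==4 else [])
    r=minimize(cost,x0,method="Nelder-Mead",options=dict(initial_simplex=[x0]+[[x0[j]+(4 if j==i else 0) for j in range(len(x0))] for i in range(len(x0))]))
    return np.round(r.x,1),r.fun
E
python3 - <<'E'
from pf import *
fr={c:cv2.imread(f"pics/{c}_raw.png") for c in("top","scene")}
for c in fr: print(c,fitpick({c:fr[c]},(.08,.4613,-.323,.045)))
print(fitpick(fr,(.08,.4613,-.323,.045)))
n=ray("top",260.1,181.3,.027);B=(.138,.6057,.0148);a=B[0];d=n[:2]-B[1:];print("nut",n,"board",np.cos(a)*d[0]+np.sin(a)*d[1],-np.sin(a)*d[0]+np.cos(a)*d[1])
E
```

```text
top (array([   7.7,  462.4, -322.7]), np.float64(0.23761223811107413))
scene (array([  16.5,  459.3, -328.9]), np.float64(0.4635276896804098))
(array([  10.5,  462.1, -325. ]), np.float64(0.7237136157996084))
nut [ 0.53722389 -0.01571709  0.027     ] board -0.07202311769632687 -0.020807224166830986
```

play_rows(
  increments=[
    {"offset": [-25,-31,0],"twist": -0.11,"grip": 1},
    {"offset": [-50,-63,0],"twist": -0.22,"grip": 1},
    {"offset": [-75,-95,0],"twist": -0.33,"grip": 1},
    {"offset": [-100,-126,0],"twist": -0.44,"grip": 1},
    {"offset": [-125,-158,0],"twist": -0.56,"grip": 1},
  ],
)

```text
time: 3.12
tool_pos: [0.3214, 0.3608, 0.4047]
tool_rot: [0.0, -0.047, 0.999, -0.0]
contact_force: [1.0, -1.1, 1.2]
gripper_width: 1.0
```

```bash
cat > go.py <<'E'
# go.py x y z yawdeg(tool y axis): prints the tool-frame offset (mm) and twist from the measured pose
import sys; from plant import manip; import numpy as np; from scipy.spatial.transform import Rotation as R
def tool():
    s=manip.state();q=s["tool_rot"];r=R.from_quat([q[1],q[2],q[3],q[0]]).as_matrix();return s,r
def need(p,yaw):
    s,r=tool();d=r.T@(np.array(p)-s["tool_pos"])*1000;y=np.degrees(np.arctan2(r[1,1],r[0,1]))
    return np.round(d,1),round(-np.radians((yaw-y+180)%360-180),3)
if __name__=="__main__":
    a=[float(v) for v in sys.argv[1:]];s,r=tool();print(round(s["time"],2),np.round(s["tool_pos"],4),"yaw",np.degrees(np.arctan2(r[1,1],r[0,1])).round(2),"tilt",np.round(r[:,2],4),"F",np.round(s["contact_force"],1),"g",round(s["gripper_width"],3));
    if a: print(*need(a[:3],a[3]))
E
python3 go.py .4622 -.3235 .33 95.2
```

```text
3.12 [0.3214 0.3608 0.4047] yaw 95.4 tilt [ 3.e-04 -0.e+00 -1.e+00] F [ 1.  -1.1  1.2] g 1.0
[ -75.7 -694.5   74.8] 0.003
```

play_rows(
  increments=[
    {"offset": [-12,-39,0],"twist": 0,"grip": 1},
    {"offset": [-24,-78,0],"twist": 0,"grip": 1},
    {"offset": [-36,-117,0],"twist": 0,"grip": 1},
    {"offset": [-48,-156,0],"twist": 0,"grip": 1},
    {"offset": [-60,-195,0],"twist": 0,"grip": 1},
  ],
)

```text
time: 3.53
tool_pos: [0.3985, 0.1716, 0.4052]
tool_rot: [0.001, -0.044, 0.999, 0.0]
contact_force: [1.2, -0.3, 0.5]
gripper_width: 1.001
```

play_rows(
  increments=[
    {"offset": [0,-40,0],"twist": 0,"grip": 1},
    {"offset": [0,-80,0],"twist": 0,"grip": 1},
    {"offset": [0,-120,0],"twist": 0,"grip": 1},
    {"offset": [0,-160,0],"twist": 0,"grip": 1},
    {"offset": [0,-200,0],"twist": 0,"grip": 1},
  ],
)

```text
time: 3.95
tool_pos: [0.4155, -0.0276, 0.4052]
tool_rot: [0.001, -0.044, 0.999, -0.0]
contact_force: [0.9, -1.3, 0.4]
gripper_width: 1.003
```

play_rows(
  increments=[
    {"offset": [-3,-40,0],"twist": 0,"grip": 1},
    {"offset": [-6,-80,0],"twist": 0,"grip": 1},
    {"offset": [-9,-120,0],"twist": 0,"grip": 1},
    {"offset": [-12,-160,0],"twist": 0,"grip": 1},
    {"offset": [-15,-200,0],"twist": 0,"grip": 1},
  ],
)

```text
time: 4.37
tool_pos: [0.4483, -0.2258, 0.405]
tool_rot: [0.0, -0.044, 0.999, -0.0]
contact_force: [1.5, 0.2, 0.6]
gripper_width: 0.998
```

```bash
python3 go.py .4622 -.3235 .23 95.2
```

```text
4.37 [ 0.4483 -0.2258  0.405 ] yaw 95.0 tilt [ 8.e-04 -3.e-04 -1.e+00] F [1.5 0.2 0.6] g 0.998
[ -5.2 -98.5 175. ] -0.003
```

play_rows(
  increments=[
    {"offset": [-2,-36,10],"twist": 0,"grip": 1},
    {"offset": [-4,-72,25],"twist": 0,"grip": 1},
    {"offset": [-5,-99,50],"twist": 0,"grip": 1},
    {"offset": [-5,-99,80],"twist": 0,"grip": 1},
    {"offset": [-5,-99,110],"twist": 0,"grip": 1},
  ],
)

```text
time: 4.78
tool_pos: [0.4622, -0.3238, 0.2943]
tool_rot: [0.001, -0.043, 0.999, -0.001]
contact_force: [0.1, -1.0, -0.3]
gripper_width: 1.0
```

play_rows(
  increments=[
    {"offset": [0,0,25],"twist": 0,"grip": 1},
    {"offset": [0,0,45],"twist": 0,"grip": 1},
    {"offset": [0,0,60],"twist": 0,"grip": 1},
    {"offset": [0,0,65],"twist": 0,"grip": 1},
    {"offset": [0,0,65],"twist": 0,"grip": 1},
  ],
)

```text
time: 5.2
tool_pos: [0.4617, -0.3214, 0.2281]
tool_rot: [-0.001, -0.044, 0.999, 0.001]
contact_force: [0.4, 0.2, -0.6]
gripper_width: 1.001
```

```bash
python3 go.py .4622 -.3235 .2215 95.2; python3 - <<'E'
from h import *
out=[]
for c,o,s in(("top",(320,150),(100,100)),("scene",(110,110),(100,100))):
    f=manip.grab_frame(c);out.append(cv2.resize(f[o[1]:o[1]+s[1],o[0]:o[0]+s[0]],None,fx=4,fy=4,interpolation=2))
cv2.imwrite("pics/a1.png",np.hstack(out))
E
```

```text
5.2 [ 0.4617 -0.3214  0.2281] yaw 95.04 tilt [-0.0025  0.0022 -1.    ] F [ 0.4  0.2 -0.6] g 1.001
[-0.3 -2.2  6.6] -0.003
```

View pics/a1.png

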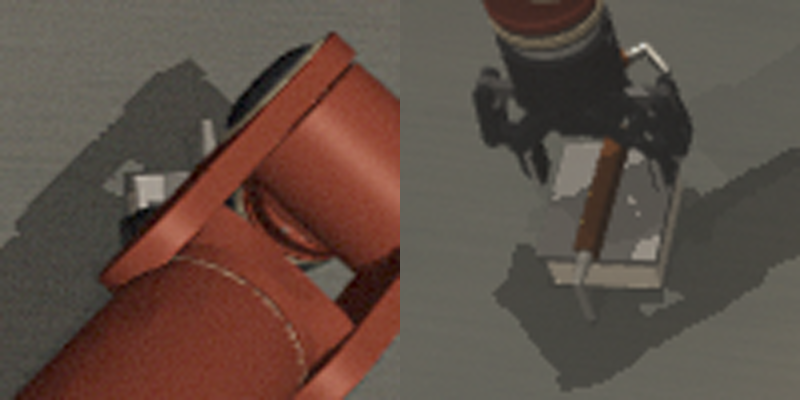

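The scene picture shows the open fingers (about (540,175) and (668,182)) straddling the handle, which is near (605,180). So I lower and grip.

play_rows(
  increments=[
    {"offset": [0,-1,4],"twist": 0,"grip": 1},
    {"offset": [0,-1,7],"twist": 0,"grip": 1},
    {"offset": [0,-1,7],"twist": 0,"grip": 0.6},
    {"offset": [0,-1,7],"twist": 0,"grip": 0.3},
    {"offset": [0,-1,7],"twist": 0,"grip": 0.1},
  ],
)

```text
time: 5.72
tool_pos: [0.4624, -0.3229, 0.2231]
tool_rot: [0.0, -0.044, 0.999, -0.0]
contact_force: [0.3, -0.1, -0.2]
gripper_width: 0.608
```

play_rows(
  increments=[
    {"offset": [0,0,0],"twist": 0,"grip": 0},
    {"offset": [0,0,0],"twist": 0,"grip": 0},
    {"offset": [0,0,0],"twist": 0,"grip": 0},
    {"offset": [0,0,0],"twist": 0,"grip": 0},
    {"offset": [0,0,0],"twist": 0,"grip": 0},
  ],
)

```text
time: 6.13
tool_pos: [0.4625, -0.323, 0.2232]
tool_rot: [0.0, -0.044, 0.999, -0.0]
contact_force: [-0.2, 0.4, 1.9]
gripper_width: 0.172
```

play_rows(
  increments=[
    {"offset": [0,0,0],"twist": 0,"grip": 0},
    {"offset": [0,0,0],"twist": 0,"grip": 0},
    {"offset": [0,0,0],"twist": 0,"grip": 0},
    {"offset": [0,0,0],"twist": 0,"grip": 0},
    {"offset": [0,0,0],"twist": 0,"grip": 0},
  ],
)

```text
time: 6.55
tool_pos: [0.4625, -0.3229, 0.2232]
tool_rot: [0.0, -0.044, 0.999, -0.0]
contact_force: [-0.7, -0.0, 4.3]
gripper_width: 0.169
```

```bash
python3 go.py .4622 -.3235 .2215 95.2
```

```text
6.55 [ 0.4625 -0.3229  0.2232] yaw 95.05 tilt [ 5.e-04 -5.e-04 -1.e+00] F [-0.7 -0.   4.3] g 0.169
[ 0.3 -0.5  1.7] -0.003
```

play_rows(
  increments=[
    {"offset": [0,0,-10],"twist": 0,"grip": 0},
    {"offset": [0,0,-25],"twist": 0,"grip": 0},
    {"offset": [0,0,-45],"twist": 0,"grip": 0},
    {"offset": [0,0,-65],"twist": 0,"grip": 0},
    {"offset": [0,0,-80],"twist": 0,"grip": 0},
  ],
)

```text
time: 6.97
tool_pos: [0.4622, -0.3227, 0.304]
tool_rot: [-0.0, -0.044, 0.999, 0.0]
contact_force: [-0.1, -0.4, -0.6]
gripper_width: 0.166
```

play_rows(
  increments=[
    {"offset": [0,30,0],"twist": 0,"grip": 0},
    {"offset": [0,65,0],"twist": 0,"grip": 0},
    {"offset": [0,100,0],"twist": 0,"grip": 0},
    {"offset": [0,125,0],"twist": 0,"grip": 0},
    {"offset": [0,125,0],"twist": 0,"grip": 0},
  ],
)

```text
time: 7.38
tool_pos: [0.4503, -0.1946, 0.3016]
tool_rot: [-0.001, -0.046, 0.999, 0.002]
contact_force: [-0.8, 0.1, -1.8]
gripper_width: 0.166
```

```bash
python3 go.py; python3 - <<'E'
from h import *
from go import tool
s,r=tool();t=s["tool_pos"]
yaw=np.arctan2(r[1,1],r[0,1])-np.pi/2; P=(yaw,t[0],t[1],t[2]-.178)
out=[]
for c in("top","scene"):
    f=manip.grab_frame(c)
    for q in("pick","pick_tip"):
        for d in manip.tip_of(q,c)[:3]:
            p=w(c,d["xyz"]);e=p-X(P,(0,0,0));cc,ss=np.cos(yaw),np.sin(yaw);print(c,q,round(d["p"],2),np.round(p,3),"in pick frame guess",np.round([cc*e[0]+ss*e[1],-ss*e[0]+cc*e[1],e[2]],4))
    u,v=np.int32(proj(c,X(P,(.06,0,0))));o=(u-40,v-40);cr=cv2.resize(f[o[1]:o[1]+80,o[0]:o[0]+80],None,fx=5,fy=5,interpolation=2)
    from ov import draw
    draw(cr,c,None,None,None,P,5,np.array(o));out.append(cr)
cv2.imwrite("pics/a2.png",np.hstack(out))
E
```

```text
7.38 [ 0.4503 -0.1946  0.3016] yaw 95.25 tilt [-0.0023  0.0031 -1.    ] F [-0.8  0.1 -1.8] g 0.166
top pick 0.6 [ 0.323 -0.396  0.008] in pick frame guess [-0.1456 -0.1892 -0.1152]
top pick 0.45 [ 0.449 -0.194  0.125] in pick frame guess [-0.0012  0.0007  0.0012]
top pick_tip 0.65 [ 0.29  -0.327  0.008] in pick frame guess [-0.1718 -0.1173 -0.1154]
scene pick 0.75 [ 0.452 -0.2    0.124] in pick frame guess [ 0.0014 -0.0053  0.0008]
scene pick 0.57 [ 0.317 -0.402  0.008] in pick frame guess [-0.1522 -0.1947 -0.1158]
scene pick_tip 0.7 [ 0.533 -0.19   0.085] in pick frame guess [ 0.0832 -0.0032 -0.0389]
scene pick_tip 0.65 [ 0.291 -0.334  0.005] in pick frame guess [-0.1717 -0.1239 -0.1184]
```

View pics/a2.png

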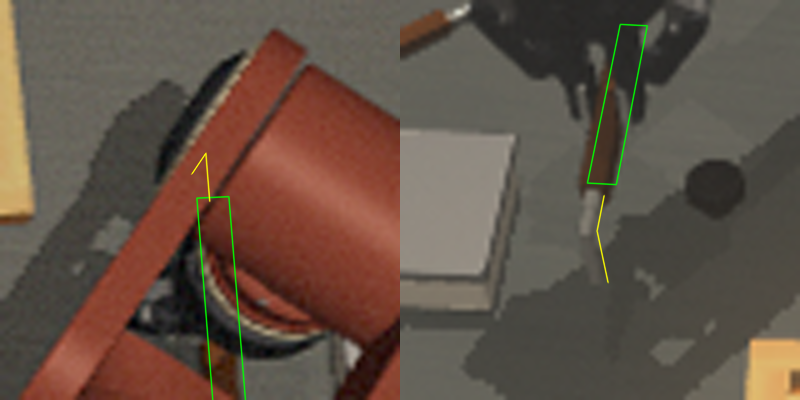

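```bash
cat > bf.py <<'E'
from ov import *
def board(c,f):
    h=cv2.cvtColor(f,cv2.COLOR_BGR2HSV);k=4
    u,v=proj(c,(.605,.015,.03));o=np.array([int(u)-60,int(v)-60]);cr=cv2.resize(h[o[1]:o[1]+120,o[0]:o[0]+120],None,fx=k,fy=k,interpolation=1)
    m=((cr[...,0]>8)&(cr[...,0]<28)&(cr[...,1]>90)&(cr[...,2]>150)).astype(np.uint8);m=cv2.morphologyEx(m,cv2.MORPH_OPEN,np.ones((9,9)))
    cs=max(cv2.findContours(m,0,1)[0],key=cv2.contourArea)
    W=np.array([ray(c,*((q[0]+.5)/k-.5+o),.03)[:2] for q in cs],np.float32)
    return cv2.minAreaRect(W*1000)
if __name__=="__main__":
    for c in("top","scene"): print(c,board(c,cv2.imread(f"pics/{c}_raw.png")))
    f=cv2.imread("pics/scene_raw.png");o=np.array([215,180]);cr=cv2.resize(f[180:290,215:320],None,fx=5,fy=5,interpolation=2);draw(cr,"scene",(.138,.6057,.0148,0),None,None,None,5,o);cv2.imwrite("pics/s2.png",cr)
E
python3 bf.py
```

```text
top ((606.1837768554688, 14.962699890136719), (200.9127197265625, 221.14678955078125), 7.9496564865112305)
scene ((610.6641845703125, 13.37237548828125), (207.1939697265625, 221.1020965576172), 7.952206134796143)
```

View pics/s2.png

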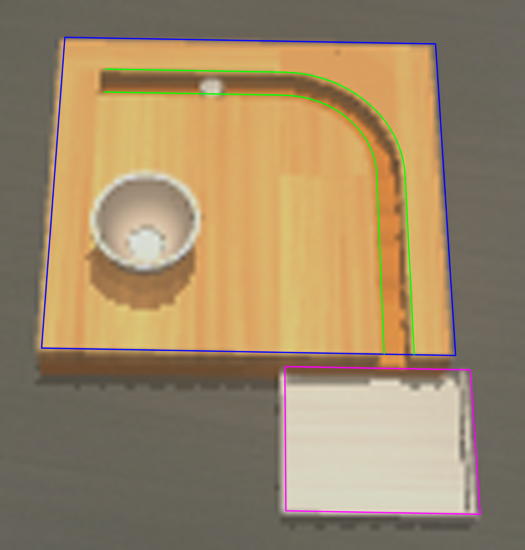

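```bash
cat > tip.py <<'E'
# tip.py bx by z : move needed to bring the tip to board-frame (bx,by), height z; pick along board x
import sys; from h import *; from go import need,tool
B=(.138,.6059,.0148); YAW=B[0]
def tcp(bx,by,z):
    t=X(B,(bx,by,0));c,s=np.cos(YAW),np.sin(YAW);return t[0]-.085*c,t[1]-.085*s,z+.216
def tipnow():
    s,r=tool();y=np.arctan2(r[1,1],r[0,1])-np.pi/2;t=X((y,*s["tool_pos"]),(.085,0,-.216));d=t[:2]-B[1:];c,q=np.cos(B[0]),np.sin(B[0])
    return np.round([1000*(c*d[0]+q*d[1]),1000*(-q*d[0]+c*d[1]),1000*t[2]],1),s
if __name__=="__main__":
    a=[float(v) for v in sys.argv[1:]];t,s=tipnow();print("t",round(s["time"],2),"tip",t,"F",np.round(s["contact_force"],1),"g",round(s["gripper_width"],3))
    print(*need(tcp(a[0]/1e3,a[1]/1e3,a[2]/1e3),90+np.degrees(YAW)))
E
python3 tip.py -70 -55 50
```

```text
t 7.68 tip [ -97.6 -195.1   86.8] F [-0.4  0.2 -0.1] g 0.167
[-20.5 137.   36.8] -0.051
```

play_rows(
  increments=[
    {"offset": [-4,30,5],"twist": -0.01,"grip": 0},
    {"offset": [-10,65,15],"twist": -0.03,"grip": 0},
    {"offset": [-16,100,25],"twist": -0.04,"grip": 0},
    {"offset": [-20,128,33],"twist": -0.05,"grip": 0},
    {"offset": [-20,137,37],"twist": -0.05,"grip": 0},
  ],
)

```text
time: 8.1
tool_pos: [0.4589, -0.058, 0.2643]
tool_rot: [-0.001, -0.07, 0.998, 0.001]
contact_force: [-0.3, -0.1, -1.3]
gripper_width: 0.171
```

play_rows(
  increments=[
    {"offset": [0,0,0],"twist": 0,"grip": 0},
    {"offset": [0,0,0],"twist": 0,"grip": 0},
  ],
)

```text
time: 8.27
tool_pos: [0.4594, -0.0607, 0.2658]
tool_rot: [-0.0, -0.069, 0.998, -0.0]
contact_force: [0.2, -0.2, -0.5]
gripper_width: 0.171
```

```bash
python3 tip.py -70 -55 50; python3 - <<'E'
from tip import *; from ov import draw
s,r=tool();t=s["tool_pos"];y=np.arctan2(r[1,1],r[0,1])-np.pi/2;P=(y,t[0],t[1],t[2]-.178);Bs=B+(0,)
out=[]
for c,q in(("top",X(Bs,(-.07,-.03,.03))),("scene",X(Bs,(-.07,-.04,.03)))):
    f=manip.grab_frame(c);cv2.imwrite(f"pics/{c}_h.png",f);u,v=np.int32(proj(c,q));o=(u-40,v-40);cr=cv2.resize(f[o[1]:o[1]+80,o[0]:o[0]+80],None,fx=5,fy=5,interpolation=2)
    draw(cr,c,Bs,None,None,P,5,np.array(o));out.append(cr)
cv2.imwrite("pics/a3.png",np.hstack(out))
E
```

```text
t 8.27 tip [-70.5 -54.6  49.8] F [ 0.2 -0.2 -0.5] g 0.171
[-0.5 -0.4 -0.2] 0.0
```

View pics/a3.png

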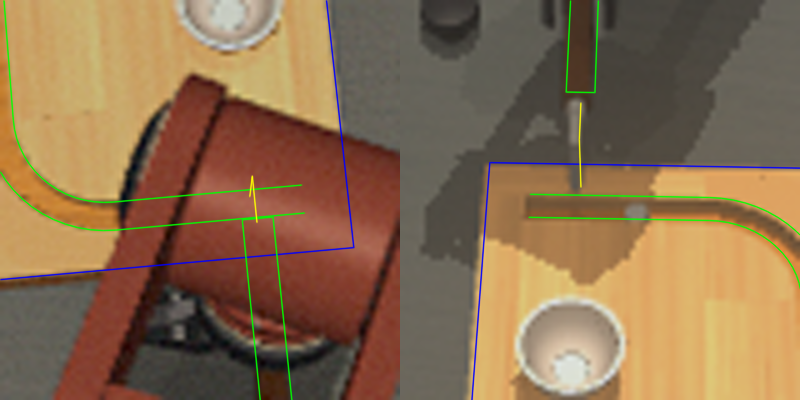

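play_rows(
  increments=[
    {"offset": [0.5,0,5],"twist": 0,"grip": 0},
    {"offset": [0.5,0,10],"twist": 0,"grip": 0},
    {"offset": [0.5,0,14],"twist": 0,"grip": 0},
    {"offset": [0.5,0,17],"twist": 0,"grip": 0},
    {"offset": [0.5,0,20],"twist": 0,"grip": 0},
  ],
)

```text
time: 8.78
tool_pos: [0.4585, -0.0604, 0.2451]
tool_rot: [-0.0, -0.069, 0.998, 0.0]
contact_force: [0.2, 0.4, -1.1]
gripper_width: 0.173
```

play_rows(
  increments=[
    {"offset": [0,0,2],"twist": 0,"grip": 0},
    {"offset": [0,0,4],"twist": 0,"grip": 0},
    {"offset": [0,0,6],"twist": 0,"grip": 0},
    {"offset": [0,0,8],"twist": 0,"grip": 0},
    {"offset": [0,0,8.5],"twist": 0,"grip": 0},
  ],
)

```text
time: 9.2
tool_pos: [0.4586, -0.0601, 0.2369]
tool_rot: [-0.0, -0.069, 0.998, 0.0]
contact_force: [-1.3, 0.0, -0.6]
gripper_width: 0.17
```

play_rows(
  increments=[
    {"offset": [0,0,0],"twist": 0,"grip": 0},
    {"offset": [0,0,0],"twist": 0,"grip": 0},
  ],
)

```text
time: 9.37
tool_pos: [0.4587, -0.0601, 0.2373]
tool_rot: [0.0, -0.069, 0.998, -0.0]
contact_force: [-0.1, -0.7, -1.1]
gripper_width: 0.17
```

```bash
python3 tip.py -70 -35 21; python3 - <<'E'
from tip import *; from ov import draw
s,r=tool();t=s["tool_pos"];y=np.arctan2(r[1,1],r[0,1])-np.pi/2;P=(y,t[0],t[1],t[2]-.178);Bs=B+(0,)
f=manip.grab_frame("scene");u,v=np.int32(proj("scene",X(Bs,(-.07,-.04,.03))));o=(u-40,v-40);cr=cv2.resize(f[o[1]:o[1]+80,o[0]:o[0]+80],None,fx=6,fy=6,interpolation=2)
cv2.imwrite("pics/a4.png",cr)
E
```

```text
t 9.37 tip [-71.1 -53.9  21.3] F [-0.1 -0.7 -1.1] g 0.17
[-1.1 19.   0.3] 0.0
```

View pics/a4.png

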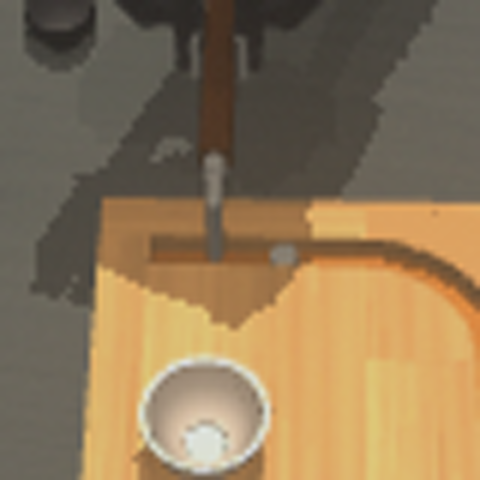

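play_rows(
  increments=[
    {"offset": [0,4,0],"twist": 0,"grip": 0},
    {"offset": [0,8,0],"twist": 0,"grip": 0},
    {"offset": [0,12,0],"twist": 0,"grip": 0},
    {"offset": [0,16,0],"twist": 0,"grip": 0},
    {"offset": [0,20,0],"twist": 0,"grip": 0},
  ],
)

```text
time: 9.83
tool_pos: [0.4558, -0.0398, 0.2372]
tool_rot: [-0.0, -0.069, 0.998, 0.0]
contact_force: [-0.2, -0.5, -1.0]
gripper_width: 0.168
```

play_rows(
  increments=[
    {"offset": [0,4,0],"twist": 0,"grip": 0},
    {"offset": [0,8,0],"twist": 0,"grip": 0},
    {"offset": [0,12,0],"twist": 0,"grip": 0},
    {"offset": [0,16,0],"twist": 0,"grip": 0},
    {"offset": [0,20,0],"twist": 0,"grip": 0},
  ],
)

```text
time: 10.25
tool_pos: [0.4531, -0.0201, 0.2372]
tool_rot: [-0.0, -0.069, 0.998, -0.0]
contact_force: [0.4, -0.6, -1.5]
gripper_width: 0.169
```

```bash
python3 tip.py -70 20 21
```

```text
t 10.25 tip [-71.1 -13.5  21.2] F [ 0.4 -0.6 -1.5] g 0.169
[-1.1 33.5  0.2] 0.0
```

play_rows(
  increments=[
    {"offset": [0,4,0],"twist": 0,"grip": 0},
    {"offset": [0,8,0],"twist": 0,"grip": 0},
    {"offset": [0,12,0],"twist": 0,"grip": 0},
    {"offset": [0,16,0],"twist": 0,"grip": 0},
    {"offset": [-0.5,20,0],"twist": 0,"grip": 0},
  ],
)

```text
time: 10.67
tool_pos: [0.4508, -0.0002, 0.2372]
tool_rot: [-0.0, -0.069, 0.998, 0.0]
contact_force: [0.1, -0.0, -0.9]
gripper_width: 0.166
```

play_rows(
  increments=[
    {"offset": [0,3,0],"twist": 0,"grip": 0},
    {"offset": [0,6,0],"twist": 0,"grip": 0},
    {"offset": [0,9,0],"twist": 0,"grip": 0},
    {"offset": [0,11,0],"twist": 0,"grip": 0},
    {"offset": [0,13,0],"twist": 0,"grip": 0},
  ],
)

```text
time: 11.08
tool_pos: [0.4491, 0.0124, 0.2372]
tool_rot: [-0.0, -0.069, 0.998, -0.0]
contact_force: [1.0, -0.7, -1.5]
gripper_width: 0.167
```

```bash
python3 tip.py -70 20 21; python3 - <<'E'
from tip import *
for a in range(0,90,18):
    p=np.radians(np.arange(a,a+19,3.6));print(np.round(np.c_[-60*(np.cos(p[0])-np.cos(p)),60*(np.sin(p)-np.sin(p[0]))],1)[1:].tolist(), "end",np.round([-10-60*np.cos(p[-1]),20+60*np.sin(p[-1])],1))
f=manip.grab_frame("scene");o=np.int32(proj("scene",X(B+(0,),(-.06,.02,.03))))-40;cv2.imwrite("pics/a5.png",cv2.resize(f[o[1]:o[1]+80,o[0]:o[0]+80],None,fx=6,fy=6,interpolation=2))
E
```

```text
t 11.08 tip [-70.6  19.2  21.2] F [ 1.  -0.7 -1.5] g 0.167
[-0.6  0.8  0.2] 0.0
[[-0.1, 3.8], [-0.5, 7.5], [-1.1, 11.2], [-1.9, 14.9], [-2.9, 18.5]] end [-67.1  38.5]
[[-1.3, 3.5], [-2.8, 7.0], [-4.5, 10.4], [-6.4, 13.6], [-8.5, 16.7]] end [-58.5  55.3]
[[-2.3, 3.0], [-4.8, 5.8], [-7.5, 8.5], [-10.3, 11.0], [-13.3, 13.3]] end [-45.3  68.5]
[[-3.1, 2.1], [-6.4, 4.0], [-9.7, 5.7], [-13.2, 7.2], [-16.7, 8.5]] end [-28.5  77.1]
[[-3.6, 1.1], [-7.3, 1.9], [-11.0, 2.5], [-14.8, 2.8], [-18.5, 2.9]] end [-10.  80.]
```

View pics/a5.png

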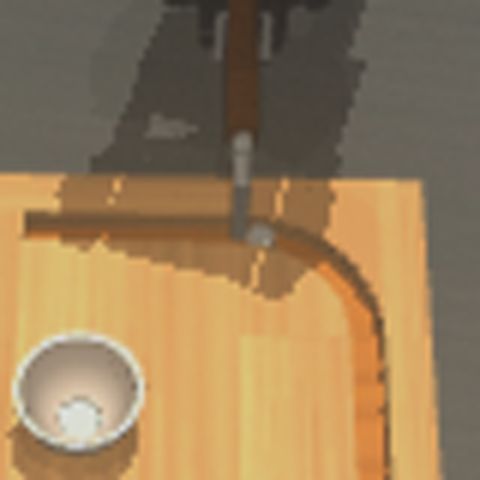

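The picture shows the tip (240,235) in the groove, touching the nut (260,236) at the start of the bend. I continue round the arc.

play_rows(
  increments=[
    {"offset": [-0.3,4,0],"twist": 0,"grip": 0},
    {"offset": [-0.8,8,0],"twist": 0,"grip": 0},
    {"offset": [-1.5,12,0],"twist": 0,"grip": 0},
    {"offset": [-2.4,15.6,0],"twist": 0,"grip": 0},
    {"offset": [-3.5,19.3,0],"twist": 0,"grip": 0},
  ],
)

```text
time: 11.55
tool_pos: [0.45, 0.0323, 0.2372]
tool_rot: [0.0, -0.069, 0.998, 0.0]
contact_force: [0.6, -0.3, -1.1]
gripper_width: 0.164
```

play_rows(
  increments=[
    {"offset": [-1.3,3.5,0],"twist": 0,"grip": 0},
    {"offset": [-2.8,7,0],"twist": 0,"grip": 0},
    {"offset": [-4.5,10.4,0],"twist": 0,"grip": 0},
    {"offset": [-6.4,13.6,0],"twist": 0,"grip": 0},
    {"offset": [-8.5,16.7,0],"twist": 0,"grip": 0},
  ],
)

```text
time: 11.97
tool_pos: [0.4562, 0.0499, 0.2372]
tool_rot: [-0.0, -0.069, 0.998, -0.0]
contact_force: [-0.6, 0.8, -0.3]
gripper_width: 0.167
```

```bash
python3 tip.py -58.5 55.3 21
```

```text
t 11.97 tip [-58.4  55.4  21.2] F [-0.6  0.8 -0.3] g 0.167
[ 0.1 -0.1  0.2] 0.0
```

play_rows(
  increments=[
    {"offset": [-2.3,3,0],"twist": 0,"grip": 0},
    {"offset": [-4.8,5.8,0],"twist": 0,"grip": 0},
    {"offset": [-7.5,8.5,0],"twist": 0,"grip": 0},
    {"offset": [-10.3,11,0],"twist": 0,"grip": 0},
    {"offset": [-13.3,13.3,0],"twist": 0,"grip": 0},
  ],
)

```text
time: 12.38
tool_pos: [0.4677, 0.0648, 0.2372]
tool_rot: [-0.0, -0.069, 0.998, -0.0]
contact_force: [0.2, -0.3, -0.9]
gripper_width: 0.167
```

play_rows(
  increments=[
    {"offset": [-3.1,2.1,0],"twist": 0,"grip": 0},
    {"offset": [-6.4,4,0],"twist": 0,"grip": 0},
    {"offset": [-9.7,5.7,0],"twist": 0,"grip": 0},
    {"offset": [-13.2,7.2,0],"twist": 0,"grip": 0},
    {"offset": [-16.7,8.5,0],"twist": 0,"grip": 0},
  ],
)

```text
time: 12.8
tool_pos: [0.4831, 0.0755, 0.2373]
tool_rot: [0.0, -0.069, 0.998, -0.0]
contact_force: [-0.1, 0.7, -1.2]
gripper_width: 0.169
```

```bash
python3 tip.py -28.5 77.1 21; python3 - <<'E'
from tip import *
f=manip.grab_frame("scene");o=np.int32(proj("scene",X(B+(0,),(-.02,.07,.03))))-40;cv2.imwrite("pics/a6.png",cv2.resize(f[o[1]:o[1]+80,o[0]:o[0]+80],None,fx=6,fy=6,interpolation=2))
E
```

```text
t 12.8 tip [-28.2  77.   21.3] F [-0.1  0.7 -1.2] g 0.169
[0.3 0.1 0.3] 0.0
```

View pics/a6.png

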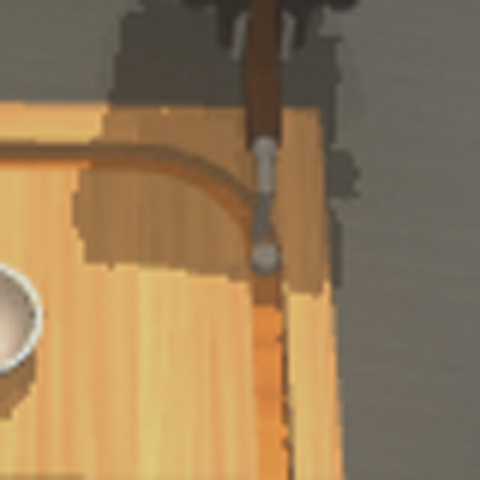

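play_rows(
  increments=[
    {"offset": [-3.6,1.1,0],"twist": 0,"grip": 0},
    {"offset": [-7.3,2,0],"twist": 0,"grip": 0},
    {"offset": [-11,2.7,0],"twist": 0,"grip": 0},
    {"offset": [-14.8,3.1,0],"twist": 0,"grip": 0},
    {"offset": [-18.5,3.3,0],"twist": 0,"grip": 0},
  ],
)

```text
time: 13.27
tool_pos: [0.5011, 0.0812, 0.2372]
tool_rot: [0.0, -0.069, 0.998, 0.0]
contact_force: [0.6, -0.6, -1.7]
gripper_width: 0.17
```

play_rows(
  increments=[
    {"offset": [-4,0,0],"twist": 0,"grip": 0},
    {"offset": [-8,0,0],"twist": 0,"grip": 0},
    {"offset": [-12,0,0],"twist": 0,"grip": 0},
    {"offset": [-16,0,0],"twist": 0,"grip": 0},
    {"offset": [-20,0,0],"twist": 0,"grip": 0},
  ],
)

```text
time: 13.68
tool_pos: [0.5209, 0.0839, 0.2372]
tool_rot: [-0.0, -0.069, 0.998, 0.0]
contact_force: [-0.1, 0.6, -0.1]
gripper_width: 0.17
```

play_rows(
  increments=[
    {"offset": [-4,0,0],"twist": 0,"grip": 0},
    {"offset": [-8,0,0],"twist": 0,"grip": 0},
    {"offset": [-12,0,0],"twist": 0,"grip": 0},
    {"offset": [-16,0,0],"twist": 0,"grip": 0},
    {"offset": [-20,0,0],"twist": 0,"grip": 0},
  ],
)

```text
time: 14.1
tool_pos: [0.5407, 0.0866, 0.2372]
tool_rot: [-0.0, -0.069, 0.998, 0.0]
contact_force: [-0.5, 0.1, -0.6]
gripper_width: 0.173
```

```bash
python3 tip.py 50 80.3 21
```

```text
t 14.1 tip [30.3 80.1 21.2] F [-0.5  0.1 -0.6] g 0.173
[-19.7   0.2   0.2] 0.0
```

play_rows(
  increments=[
    {"offset": [-4,0,0],"twist": 0,"grip": 0},
    {"offset": [-8,0,0],"twist": 0,"grip": 0},
    {"offset": [-12,0,0],"twist": 0,"grip": 0},
    {"offset": [-16,0,0],"twist": 0,"grip": 0},
    {"offset": [-20,0,0],"twist": 0,"grip": 0},
  ],
)

```text
time: 14.52
tool_pos: [0.5605, 0.0894, 0.2372]
tool_rot: [-0.0, -0.069, 0.998, 0.0]
contact_force: [-0.4, 0.2, -0.8]
gripper_width: 0.165
```

play_rows(
  increments=[
    {"offset": [-4,0,0],"twist": 0,"grip": 0},
    {"offset": [-8,0,0],"twist": 0,"grip": 0},
    {"offset": [-12,0,0],"twist": 0,"grip": 0},
    {"offset": [-16,0,0],"twist": 0,"grip": 0},
    {"offset": [-20,0,0],"twist": 0,"grip": 0},
  ],
)

```text
time: 14.93
tool_pos: [0.5803, 0.0921, 0.2372]
tool_rot: [-0.0, -0.069, 0.998, 0.0]
contact_force: [0.3, -0.0, -0.4]
gripper_width: 0.171
```

play_rows(
  increments=[
    {"offset": [-4,0,0],"twist": 0,"grip": 0},
    {"offset": [-8,0,0],"twist": 0,"grip": 0},
    {"offset": [-12,0,0],"twist": 0,"grip": 0},
    {"offset": [-16,0,0],"twist": 0,"grip": 0},
    {"offset": [-20,0,0],"twist": 0,"grip": 0},
  ],
)

```text
time: 15.35
tool_pos: [0.6001, 0.0949, 0.2372]
tool_rot: [-0.0, -0.069, 0.998, 0.0]
contact_force: [-0.9, -1.1, -0.4]
gripper_width: 0.169
```

play_rows(
  increments=[
    {"offset": [-4,0,0],"twist": 0,"grip": 0},
    {"offset": [-8,0,0],"twist": 0,"grip": 0},
    {"offset": [-12,0,0],"twist": 0,"grip": 0},
    {"offset": [-12,0,0],"twist": 0,"grip": 0},
  ],
)

```text
time: 15.68
tool_pos: [0.6123, 0.0966, 0.2374]
tool_rot: [0.0, -0.069, 0.998, 0.0]
contact_force: [-0.9, 0.4, -0.6]
gripper_width: 0.171
```

```bash
python3 tip.py 100 80.3 21; python3 - <<'E'
from tip import *
out=[]
for c in("top","scene"):
    f=manip.grab_frame(c);o=np.int32(proj(c,X(B+(0,),(.12,.07,.01))))-32;out.append(cv2.resize(f[o[1]:o[1]+64,o[0]:o[0]+64],None,fx=6,fy=6,interpolation=2))
    print(c,[(round(d["p"],2),np.round(w(c,d["xyz"]),3)) for d in manip.tip_of("nut_center",c)])
cv2.imwrite("pics/a7.png",np.hstack(out))
E
```

```text
t 15.68 tip [102.6  80.1  21.4] F [-0.9  0.4 -0.6] g 0.171
[2.6 0.2 0.4] 0.0
top []
scene [(0.74, array([0.482, 0.252, 0.045])), (0.5, array([0.709, 0.11 , 0.013]))]
```

View pics/a7.png

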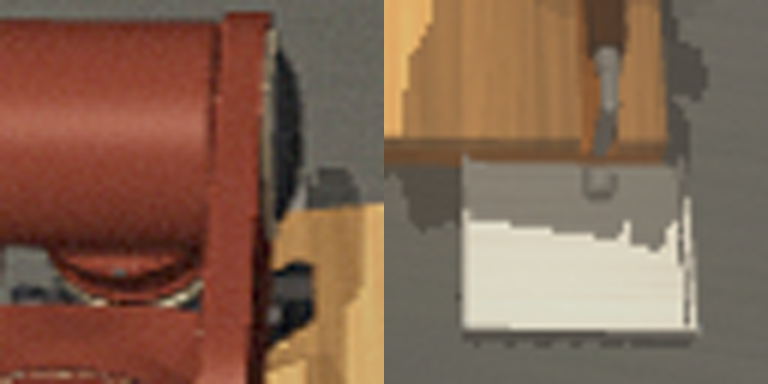

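The scene picture shows the nut (600,185) standing in the drip tray just past the board's edge, clear of the tip (605,145). Next I lift and go to the tray.

play_rows(
  increments=[
    {"offset": [0,0,-8],"twist": 0,"grip": 0},
    {"offset": [0,0,-22],"twist": 0,"grip": 0},
    {"offset": [0,0,-42],"twist": 0,"grip": 0},
    {"offset": [0,0,-62],"twist": 0,"grip": 0},
    {"offset": [0,0,-80],"twist": 0,"grip": 0},
  ],
)

```text
time: 16.3
tool_pos: [0.6117, 0.0965, 0.3203]
tool_rot: [0.001, -0.069, 0.998, -0.0]
contact_force: [-0.3, -0.7, -0.9]
gripper_width: 0.17
```

play_rows(
  increments=[
    {"offset": [12,20,0],"twist": 0.04,"grip": 0},
    {"offset": [28,48,0],"twist": 0.08,"grip": 0},
    {"offset": [45,80,0],"twist": 0.12,"grip": 0},
    {"offset": [62,112,0],"twist": 0.16,"grip": 0},
    {"offset": [80,144,0],"twist": 0.2,"grip": 0},
  ],
)

```text
time: 16.72
tool_pos: [0.5117, 0.2291, 0.3193]
tool_rot: [0.001, 0.032, 0.999, 0.0]
contact_force: [0.2, -0.3, -1.7]
gripper_width: 0.166
```

```bash
python3 go.py .4746 .3304 .26 86
```

```text
16.72 [0.5117 0.2291 0.3193] yaw 86.29 tilt [ 2.5e-03  9.0e-04 -1.0e+00] F [ 0.2 -0.3 -1.7] g 0.166
[43.7 98.7 59.3] 0.005
```

play_rows(
  increments=[
    {"offset": [15,33,0],"twist": 0,"grip": 0},
    {"offset": [30,66,0],"twist": 0,"grip": 0},
    {"offset": [40,88,0],"twist": 0,"grip": 0},
    {"offset": [43,97,10],"twist": 0,"grip": 0},
    {"offset": [43,97,25],"twist": 0,"grip": 0},
  ],
)

```text
time: 17.13
tool_pos: [0.4756, 0.3299, 0.2954]
tool_rot: [0.003, 0.029, 1.0, 0.002]
contact_force: [0.1, 0.3, -1.0]
gripper_width: 0.172
```

play_rows(
  increments=[
    {"offset": [0,0,15],"twist": 0,"grip": 0},
    {"offset": [0,0,30],"twist": 0,"grip": 0},
    {"offset": [0,0,35],"twist": 0,"grip": 0},
    {"offset": [0,0,35],"twist": 0,"grip": 0},
  ],
)

```text
time: 17.47
tool_pos: [0.4753, 0.3268, 0.2558]
tool_rot: [-0.001, 0.031, 1.0, -0.001]
contact_force: [0.1, 0.3, -0.9]
gripper_width: 0.167
```

```bash
python3 go.py .4746 .3304 .223 86;  python3 - <<'E'
from tip import *; from ov import draw; s,r=tool();t=s["tool_pos"];y=np.arctan2(r[1,1],r[0,1])-np.pi/2;P=(y,t[0],t[1],t[2]-.178)
out=[]
for c,q in(("scene",(.49,.31,.05)),("top",X(B+(0,),(.12,.05,.01))),):
    f=manip.grab_frame(c);o=np.int32(proj(c,q))-40;cr=cv2.resize(f[o[1]:o[1]+80,o[0]:o[0]+80],None,fx=5,fy=5,interpolation=2)
    if c=="scene": draw(cr,c,None,(-.07,.472,.293,0),None,P,5,o)
    out.append(cr)
    print(c,[(round(d["p"],2),np.round(w(c,d["xyz"]),3)) for d in manip.tip_of("nut_center",c)])
cv2.imwrite("pics/a8.png",np.hstack(out))
E
```

```text
17.47 [0.4753 0.3268 0.2558] yaw 86.41 tilt [-0.0027 -0.0017 -1.    ] F [ 0.1  0.3 -0.9] g 0.167
[ 0.8  3.6 32.7] 0.007
scene [(0.46, array([0.706, 0.107, 0.013]))]
top [(0.36, array([0.708, 0.109, 0.009]))]
```

View pics/a8.png

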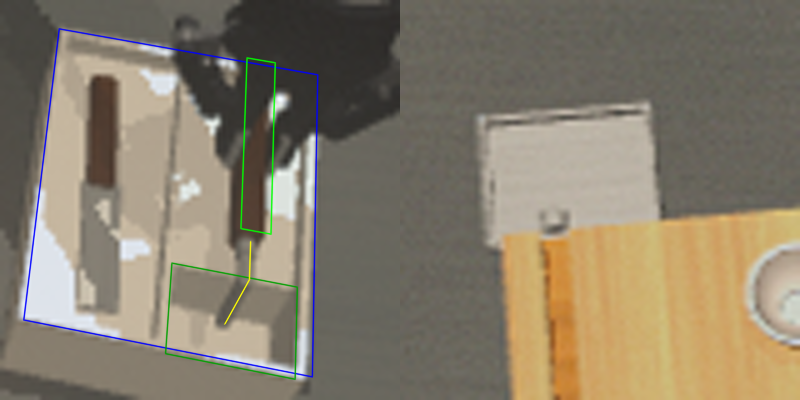

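Left crop: the pick's handle is over the empty lane, with its tip over the well at about (222,325). Right crop: the nut is on the drip tray floor at (555,220). Now lowering.

play_rows(
  increments=[
    {"offset": [0,3,8],"twist": 0,"grip": 0},
    {"offset": [0,3,16],"twist": 0,"grip": 0},
    {"offset": [0,3,23],"twist": 0,"grip": 0},
    {"offset": [0,3,28],"twist": 0,"grip": 0},
    {"offset": [0,3,30],"twist": 0,"grip": 0},
  ],
)

```text
time: 18.08
tool_pos: [0.4752, 0.3303, 0.2254]
tool_rot: [-0.001, 0.031, 1.0, -0.001]
contact_force: [0.7, -0.5, -0.8]
gripper_width: 0.165
```

play_rows(
  increments=[
    {"offset": [0,0,1],"twist": 0,"grip": 0},
    {"offset": [0,0,2],"twist": 0,"grip": 0},
    {"offset": [0,0,2.5],"twist": 0,"grip": 0},
    {"offset": [0,0,2.5],"twist": 0,"grip": 0},
    {"offset": [0,0,2.5],"twist": 0,"grip": 0},
  ],
)

```text
time: 18.5
tool_pos: [0.476, 0.3307, 0.2251]
tool_rot: [0.0, 0.031, 1.0, 0.0]
contact_force: [0.5, -0.8, -0.8]
gripper_width: 0.169
```

```bash
python3 go.py .4746 .3304 .222 86
```

```text
18.5 [0.476  0.3307 0.2251] yaw 86.45 tilt [ 5.e-04  3.e-04 -1.e+00] F [ 0.5 -0.8 -0.8] g 0.169
[ 1.3 -0.3  3.1] 0.008
```

play_rows(
  increments=[
    {"offset": [0,0,1],"twist": 0,"grip": 0},
    {"offset": [0,0,2],"twist": 0,"grip": 0},
    {"offset": [0,0,2.5],"twist": 0,"grip": 0},
    {"offset": [0,0,2.5],"twist": 0,"grip": 0},
    {"offset": [0,0,2.5],"twist": 0,"grip": 0},
  ],
)

```text
time: 18.92
tool_pos: [0.4758, 0.3306, 0.2222]
tool_rot: [-0.0, 0.031, 1.0, -0.0]
contact_force: [-0.1, -0.4, -0.8]
gripper_width: 0.163
```

play_rows(
  increments=[
    {"offset": [0,0,0],"twist": 0,"grip": 0.2},
    {"offset": [0,0,0],"twist": 0,"grip": 0.24},
    {"offset": [0,0,0],"twist": 0,"grip": 0.3},
    {"offset": [0,0,0],"twist": 0,"grip": 0.36},
    {"offset": [0,0,0],"twist": 0,"grip": 0.36},
  ],
)

```text
time: 19.33
tool_pos: [0.4759, 0.3306, 0.2224]
tool_rot: [0.0, 0.031, 1.0, 0.0]
contact_force: [-0.1, -0.2, 0.5]
gripper_width: 0.363
```

play_rows(
  increments=[
    {"offset": [0,0,0],"twist": 0,"grip": 0.36},
    {"offset": [0,0,-5],"twist": 0,"grip": 0.36},
    {"offset": [0,0,-15],"twist": 0,"grip": 0.36},
    {"offset": [0,0,-30],"twist": 0,"grip": 0.36},
    {"offset": [0,0,-50],"twist": 0,"grip": 0.36},
  ],
)

```text
time: 19.75
tool_pos: [0.4754, 0.3303, 0.2722]
tool_rot: [-0.001, 0.031, 1.0, -0.001]
contact_force: [-0.5, 0.3, 0.2]
gripper_width: 0.364
```

play_rows(
  increments=[
    {"offset": [0,0,-40],"twist": 0,"grip": 0.5},
    {"offset": [0,0,-80],"twist": 0,"grip": 0.6},
    {"offset": [0,0,-110],"twist": 0,"grip": 0.7},
    {"offset": [40,-20,-120],"twist": 0,"grip": 0.8},
    {"offset": [80,-40,-130],"twist": 0,"grip": 1},
  ],
)

```text
time: 20.17
tool_pos: [0.4014, 0.2988, 0.4042]
tool_rot: [0.002, 0.031, 1.0, 0.001]
contact_force: [-1.1, 0.5, -0.2]
gripper_width: 0.922
```

```bash
python3 go.py;  python3 - <<'E'
from pf import *; from ov import draw
fr={c:manip.grab_frame(c) for c in("scene","top")}
for c in fr:
    for q in("pick","pick_tip","nut_center","ramekin","spreader","lid_knob"): print(c,q,[(round(d["p"],2),np.round(w(c,d["xyz"]),3).tolist()) for d in manip.tip_of(q,c)[:2]])
c="scene";o=np.int32(proj(c,(.49,.31,.05)))-40;cr=cv2.resize(fr[c][o[1]:o[1]+80,o[0]:o[0]+80],None,fx=5,fy=5,interpolation=2)
c="top";o=np.int32(proj(c,(.49,.31,.05)))-40;c2=cv2.resize(fr[c][o[1]:o[1]+80,o[0]:o[0]+80],None,fx=5,fy=5,interpolation=2)
cv2.imwrite("pics/a9.png",np.hstack([cr,c2]))
E
```

```text
20.17 [0.4014 0.2988 0.4042] yaw 86.41 tilt [ 0.004   0.0022 -1.    ] F [-1.1  0.5 -0.2] g 0.922
scene pick [(0.86, [0.475, 0.331, 0.044]), (0.7, [0.317, -0.402, 0.006])]
scene pick_tip [(0.49, [0.29, -0.336, 0.008])]
scene nut_center [(0.61, [0.707, 0.109, 0.013]), (0.25, [0.479, 0.326, 0.045])]
scene ramekin [(0.84, [0.658, -0.035, 0.032]), (0.66, [0.739, 0.101, 0.005])]
scene spreader [(0.54, [0.478, 0.249, 0.043])]
scene lid_knob [(0.67, [0.404, -0.166, -0.001]), (0.48, [0.476, 0.327, 0.045])]
top pick [(0.6, [0.322, -0.399, 0.007]), (0.58, [0.476, 0.331, 0.047])]
top pick_tip [(0.7, [0.561, 0.323, 0.012]), (0.53, [0.291, -0.33, 0.006])]
top nut_center [(0.66, [0.472, 0.295, 0.001]), (0.6, [0.71, 0.112, 0.008])]
top ramekin []
top spreader [(0.61, [0.477, 0.256, 0.046])]
top lid_knob [(0.54, [0.404, -0.156, -0.005])]
```

play_rows(
  increments=[
    {"offset": [0,0,0],"twist": 0,"grip": 1},
    {"offset": [0,0,0],"twist": 0,"grip": 1},
    {"offset": [0,0,0],"twist": 0,"grip": 1},
    {"offset": [0,0,0],"twist": 0,"grip": 1},
  ],
)

```text
time: 21.2
tool_pos: [0.401, 0.2988, 0.4005]
tool_rot: [0.0, 0.031, 1.0, 0.0]
contact_force: [0.6, 0.0, -0.0]
gripper_width: 0.996
```

```bash
python3 -c "
from h import *
f=manip.grab_frame('top')
for q in('pick','pick_tip','nut_center'): print(q,[(round(d['p'],2),np.round(w('top',d['xyz']),3).tolist()) for d in manip.tip_of(q,'top')[:2]])
print(manip.job_done())"
```

```text
pick [(0.8, [0.478, 0.329, 0.048]), (0.77, [0.318, -0.398, 0.008])]
pick_tip [(0.66, [0.291, -0.329, 0.008]), (0.57, [0.559, 0.326, 0.011])]
nut_center [(0.59, [0.71, 0.113, 0.008]), (0.46, [0.604, 0.017, -0.0])]
the job is handed in; nothing more can be done
None
```

I gripped the larger pick, put its tip in the groove behind the nut, and pushed the nut round the bend and off the open end. The tip moved at about 4–5 cm/s, and the measured forces between moves stayed under about 2 N. I then laid the pick in the tray's empty lane, moved the arm clear and handed the job in at about 21 s; it gave no verdict.

- **Pick:** its origin was reported at (0.475–0.478, 0.329–0.331, 0.044–0.048) m, against a lane target of about (0.475, 0.330, 0.044). The tip was at about (0.56, 0.325, 0.011), in the well.
- **Nut:** it was at about (0.71, 0.11, 0.008), on the drip tray's floor, roughly 13–15 mm past the board's edge.
- **Bystanders:** the spreader and lid knob were where they started. The ramekin was too, but only the scene camera found it in the last check.

- **Not looked at:** the final picture was refused because I had reached the 12-picture limit, so the resting pose was checked with the networks only.
- **Disagreements:** the two cameras differ by about 2–3 mm. The networks also gave some stray hits: the smaller pick reported as the pick, and false nut positions.

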